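# Empty the capacitor tilt-out bin into the parts tray

## Robot

A 7-joint arm with a two-finger parallel gripper is mounted at the origin on the work surface. World frame = base frame: x ahead of the robot, y to its left, z up, the work surface at z = 0. Lengths are in m, angles in rad, forces in N, time in s.
With the tool pointing down it reaches from about 0.4 to 0.875 m from the base axis. Payload 19.3 kg.
Tool frame: the origin (TCP) lies at the very end of the fingers, on their centre line; the grasp point (between the pads) lies 19 mm behind it; z points along the fingers, y is the line along which they close (so a half turn about z gives the same grasp; the last joint's range is limited). The gripper opens to 85 mm and grips with 20 to 120 N. Pads are 22 mm wide; open, the fingers measure 114 mm over their backs; the gripper's body (76 mm by 85 mm) begins 54 mm behind the grasp point. The pads swing forward as they close: fully open they stand 13 mm farther back than shut.
Start: joints at [-1.229, 0.521, -0.036, 1.599, 0.021, 1.021, -0.113], TCP at [0.25, 0.573, 0.231] pointing down, gripper open.
Joint ranges: [-2.91, 2.91], [-0.3, 2.13], [-1.5, 1.42], [0.17, 2.43], [-1.26, 4.41], [0.16, 1.93], [-2.52, 2.52]. Speed limits (rad/s): [1.89, 1.89, 2.39, 2.39, 3.01, 3.01, 3.01].

## Interface

Orientations are given as [roll, pitch, yaw] about the fixed x, y, z axes, in that order (R = Rz(yaw) Ry(pitch) Rx(roll)).
In Python, from workcell import bot gives the robot as it stands. The module is installed in compiled form; this text tells all that it offers.
- The arm moves only by the tool apply_moves, never from a script. Its arguments are lists of equal length, an entry for each row: "claw": the finger opening in m, from 0 to 0.0854; "xyz": the shift along the tool's x, y, z in m, a list of three; "twist": the turn, a rotation vector about the tool's x, y, z in rad, a list of three. A call has 1 to 20 rows; each row shifts and turns the commanded pose from where the row before left it, along the tool's axes as they then stand; what a row does not reach is not made up. A row lasts 1/10 s, in which the tool goes at most 50 mm and 8.59 degrees, less where a joint would pass 70% of its speed; a pose out of reach is approached as far as the arm can. A call with a gripper value outside its range is refused whole. The fingers move at their own pace and stop on an object; "force" is the grip in N (left out, the last holds). Time passes only in rows, so rows that do not move let the fingers close. It gives the time, the measured TCP pose, the force, the opening and the grip force at its end, in the units of the state.
- bot.observe(): the state, without advancing time (a new reading comes with each control period).
- bot.grab_frame(name): name is "scene" or "side" or "wrist"; returns a dict with "img" (400x640x3 uint8, red, green, blue), "vfov" (degrees; the focal length in pixels is half the picture's height over the tangent of half this angle, whatever the lens; pixels are square), "cx", "cy" (the principal point, pixels), "distortion" ([k1, k2, p1, p2, k3] as OpenCV has them; the pictures are not rectified), "view" (4x4, takes a point from world to camera coordinates). Camera axes: x right, y up, looking along -z (the intrinsics and any distortion apply to the point x, -y, -z); pixel columns grow to the right and rows downward; lengths in m; the calibration is good to about 2 mm. A picture is of the moment at which its call begins. There is no depth.
- bot.job_done(): hands the job in; it is judged then, once.
Trained networks look in the newest picture that a camera, given by its name, has taken for a name from the list of things; names that differ only in an ending like _2 or _b are one class to them, and where a whole thing is asked for, a point or a joint stands for the part that bears it (a point fixed in the world has none). Each returns a list of dicts, best first, with "score" (0 to 1); they miss things now and then, are a little off and sometimes report something else, mostly with a low value. They report only what shows in the picture. A call takes as long as a camera call. They do not tell look-alikes from the thing itself.
- bot.find_in(camera, query): "position" ([x, y, z] in m, in world coordinates, good to about 4 mm: the middle of the surface that is visible of it).
The state is a dict: "clock": time; "qpos": joint angles; "qd": joint speeds; "joint_efforts": joint torques, N m; "position": TCP position; "tool_rot": TCP orientation; "force": force on the tool from outside, world axes, zero at the start; "moment": the same for the moment, N m; "grip_width": finger opening in m; "finger_force": force on a finger pad.
Only numpy, scipy, OpenCV 4.12 (cv2) and the standard library are available. Lean on these libraries where they do the work, as an engineer would, in place of code of your own. Each camera call takes 0.05 s, during which the arm holds its last target. There are 200 camera calls.

## Task

Empty the tilt-out bin that holds the three can capacitors: set the empty parts tray flat on the bench under that bin's mouth, then pull the bin forward by its bar to its stop so that all three capacitors roll out into the tray. Ease the empty bin back until it is fully shut, never letting it bang at either end, and leave the other two bins and the things standing around as they are.

Things in the scene. Friction and masses are not known exactly. Their poses are not given: they have to be found in the camera images.
- rack: Fixed steel base plate, 220 (x) x 460 (y) x 8 mm, carrying three tilt-out bins side by side and, on a 20 mm square post at each end, a bench light. Origin: on the bench, below the line of the bins' pivots, at mid-length; the plate runs from 40 mm in front of the origin to 180 mm behind it. -x is the front (robot side), y along the row.
- light (a point): Centre of the underside of the white linear bench light, 45 mm deep (x), 460 mm long (y), fixed 370 mm above the bench right above the pull bars. It bars the way to them from straight above while the bins are shut: come to a bar from the front, the tool slanting 30 to 45 degrees from vertical.
- cradle_caps: Fixed dark steel cradle of the bin that holds the capacitors (any of the three places in the row), 136 mm wide. Origin: on its underside (8 mm above the bench), mid-width, straight below the bin's pivot axis. -x is the front, y along the row. The pivot axis runs along y, 70 mm above this origin. The cradle and its stop rod reach 36 mm in front of the origin.
- tilt_caps (a joint): Capacitor bin, grey sheet steel, 124 mm wide, 170 mm deep, 0.4 kg, open on top; its front wall slopes outwards at 45 degrees up to the lip. Joint: tilt forward about the pivot, 0 shut, 1.134 rad (65 degrees) on its stop. Its weight drives it shut (2 to 4 N at the bar) up to about 55 degrees; past that it leans on its stop. Past 45 degrees round things roll out.
- bar_caps (a point): Middle of the capacitor bin's pull bar: round steel bar, diameter 12 mm, 118 mm long, along y across the mouth between the bin's side ears. With the bin shut it is 223 mm above the bench, 145 mm above and 10 mm in front of the pivot axis, 70 mm above the lip; parts pass beneath it. It turns with the bin, so it turns within a grasp.
- lip_caps (a point): Middle of the capacitor bin's front lip, over which the parts roll out; with the bin shut 75 mm above and 5 mm in front of the pivot axis, on the stop 70 mm in front of it and 105 mm above the bench. What rolls out lands within 100 mm in front of the lip.
- tray_mid (a point): The parts tray: loose open grey plastic tray 150 (x) x 180 (y) x 50 mm high, walls and floor 4 mm thick, about 0.3 kg. Origin: centre of the tray, half-way up (25 mm above its underside). z points up when it stands flat. It can be pinched by a wall and slid on the bench.
- cap1_mid (a point): Can capacitor, plain aluminium can, diameter 30, length 80 mm, about 85 g, lying across its bin. Origin: its centre; y along its length.
- cap2_mid (a point): Can capacitor, the same; origin at its centre.
- cap3_mid (a point): Can capacitor, the same; origin at its centre.
- tilt_trafos (a joint): Tilt of the neighbouring bin of the same make that holds small transformers: 0 shut, 1.134 rad on its stop. To stay shut.
- tilt_faders (a joint): Tilt of the neighbouring bin of the same make that holds slide faders: 0 shut, 1.134 rad on its stop. To stay shut.
- multimeter: Bystander: hand multimeter lying on the bench, 80 x 160 x 42 mm. Origin: centre of its underside.
- cleaner_can: Bystander: upright white spray can, diameter 54, 185 mm high. Origin: centre of its underside.
- pedal: Bystander: dark metal effects pedal, 120 x 95 x 45 mm. Origin: centre of its underside.
Not all that is in view belongs to the job. What is shaped like the part that bears cap1_mid but turquoise is not meant.

How it is judged:
By the outcome, as a careful person would: the job done as asked, in the order asked, and still so for the second after the job is handed in, with the robot touching nothing.
It also fails if it takes over 72 s, if anything falls off the work surface, if the arm or the gripper's body presses on something with over 40 N, if the wrist force passes 120 N, or if a joint passes its speed limit or range.

## Working session

There is one attempt and no reset: what is moved stays moved. The work goes in short steps, Python scripts to look and compute and a tool call to move; the robot and the scene stay as the last step left them, time stands still between calls to the robot, and variables do not carry over. Pictures are saved under pics/ and viewed, at most 10 in all, crops included, and the job is handed in when it is done.

Besides the shell and the picture viewer there is one more tool, called after "Emit:" by a JSON object that holds its "method" and its "body". apply_moves: Moves the arm, as the interface text tells. Its arguments: {"type":"object","properties":{"claw":{"type":"array"},"xyz":{"type":"array"},"twist":{"type":"array"},"force":{"type":"number"}},"required":["claw","xyz","twist"]}

```bash
mkdir -p pics; cat > h.py <<'E'
import numpy as np, cv2
from scipy.spatial.transform import Rotation as R
from workcell import bot
def save(cam,fn):
    f=bot.grab_frame(cam); cv2.imwrite('pics/'+fn,f['img'][:,:,::-1]); return f
def K(f):
    fl=f['img'].shape[0]/2/np.tan(np.radians(f['vfov'])/2)
    return np.array([[fl,0,f['cx']],[0,fl,f['cy']],[0,0,1.]])
def proj(f,P):
    P=np.atleast_2d(P); V=np.array(f['view']); c=(V[:3,:3]@P.T).T+V[:3,3]; c=c*[1,-1,-1]
    return cv2.projectPoints(c.reshape(-1,1,3),np.zeros(3),np.zeros(3),K(f),np.array(f['distortion'],float))[0].reshape(-1,2)
def onplane(f,uv,z):
    V=np.array(f['view']); n=cv2.undistortPoints(np.array(uv,float).reshape(-1,1,2),K(f),np.array(f['distortion'],float)).reshape(-1,2)
    d=np.c_[n[:,0],-n[:,1],-np.ones(len(n))]@V[:3,:3]; o=-V[:3,:3].T@V[:3,3]
    return o+d*((z-o[2])/d[:,2])[:,None]
def tomove(p,rpy=None,q=None):
    s=bot.observe(); r=s['tool_rot']; Rm=R.from_euler('xyz',r)
    return Rm.inv().apply(np.array(p)-s['position'])
E
python3 - <<'E'
from h import *
s=bot.observe(); print({k:np.round(v,3) for k,v in s.items()})
ims=[]
for c in ('scene','side'):
    f=save(c,c+'0.png'); print(c,f['vfov'],np.round(-np.array(f['view'])[:3,:3].T@np.array(f['view'])[:3,3],3))
    for n in ['rack','light','cradle_caps','tilt_caps','bar_caps','lip_caps','tray_mid','cap1_mid','tilt_trafos','tilt_faders','multimeter','cleaner_can','pedal']:
        print(n,[(np.round(d['position'],3).tolist(),round(d['score'],2)) for d in bot.find_in(c,n)[:4]])
E
```

```text
{'clock': np.float64(0.0), 'qpos': array([-1.229,  0.522, -0.036,  1.6  ,  0.021,  1.021, -0.113]), 'qd': array([ 0.   ,  0.001, -0.   , -0.001, -0.001,  0.   , -0.   ]), 'joint_efforts': array([ 2.0000e-03, -9.2711e+01,  1.9810e+00, -3.6992e+01,  1.8000e-02,
        8.0000e-03,  0.0000e+00]), 'position': array([0.25 , 0.572, 0.231]), 'tool_rot': array([-3.14,  0.  ,  2.73]), 'force': array([ 0.855, -0.06 ,  0.334]), 'moment': array([ 0.005,  0.013, -0.019]), 'finger_force': np.float64(0.0), 'grip_width': np.float64(0.085)}
scene 54.675659042277275 [ 1.165 -0.084  1.049]
rack [([0.654, 0.001, 0.401], 0.57)]
light [([0.652, 0.0, 0.394], 0.91)]
cradle_caps [([0.696, -0.137, 0.127], 0.57), ([0.65, -0.002, 0.393], 0.2)]
tilt_caps [([0.666, -0.141, 0.138], 0.96)]
bar_caps [([0.664, -0.14, 0.138], 0.8)]
lip_caps [([0.661, -0.14, 0.138], 0.57)]
tray_mid [([0.501, 0.428, 0.002], 0.97), ([0.66, -0.138, 0.139], 0.48), ([0.724, 0.15, 0.131], 0.17)]
cap1_mid [([0.688, -0.135, 0.117], 0.84)]
tilt_trafos [([0.724, 0.151, 0.135], 0.88)]
tilt_faders [([0.701, 0.008, 0.125], 0.86), ([0.708, -0.402, 0
[... 209 characters left out ...]
.401], 0.9)]
light [([0.623, -0.112, 0.397], 0.66)]
cradle_caps [([0.691, -0.163, 0.118], 0.94), ([0.505, 0.42, 0.007], 0.36)]
tilt_caps [([0.716, -0.142, 0.15], 0.63)]
bar_caps [([0.715, -0.145, 0.15], 0.71), ([0.681, -0.13, 0.115], 0.37)]
lip_caps [([0.708, -0.14, 0.148], 0.89)]
tray_mid [([0.502, 0.421, 0.007], 0.9)]
cap1_mid [([0.317, -0.131, 0.023], 0.61)]
tilt_trafos [([0.76, 0.183, 0.165], 0.67), ([0.714, -0.145, 0.15], 0.19), ([0.747, 0.043, 0.158], 0.17)]
tilt_faders [([0.744, 0.041, 0.161], 0.57)]
multimeter [([0.49, -0.411, 0.04], 0.92)]
cleaner_can [([0.658, 0.341, 0.117], 0.71)]
pedal [([0.686, -0.415, 0.044], 0.78), ([0.714, -0.145, 0.151], 0.65), ([0.692, -0.16, 0.119], 0.24)]
```

View pics/scene0.png

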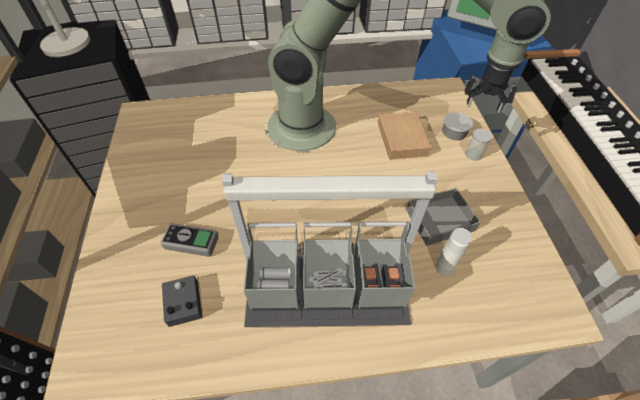

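View pics/side0.png

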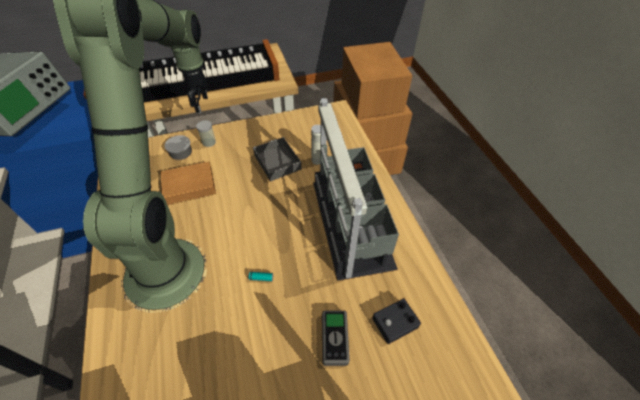

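The scene picture shows the capacitor bin at the world -y end, about (272,275), with the faders in the middle and the transformers on the right. The tray is at (445,215), next to the spray can at (455,248). The turquoise decoy can is on the bench, at (260,277) in the side picture.

```bash
python3 - <<'E'
import cv2,numpy as np
a=cv2.imread('pics/scene0.png')[165:335,215:485]; b=cv2.imread('pics/side0.png')[95:280,245:405]
a=cv2.resize(a,None,fx=2.9,fy=2.9,interpolation=cv2.INTER_CUBIC)
cv2.imwrite('pics/a.png',a); 
b=cv2.resize(b,None,fx=3.2,fy=3.2,interpolation=cv2.INTER_CUBIC); cv2.imwrite('pics/b.png',b); print(a.shape,b.shape)
E
```

```text
(493, 783, 3) (592, 512, 3)
```

View pics/a.png

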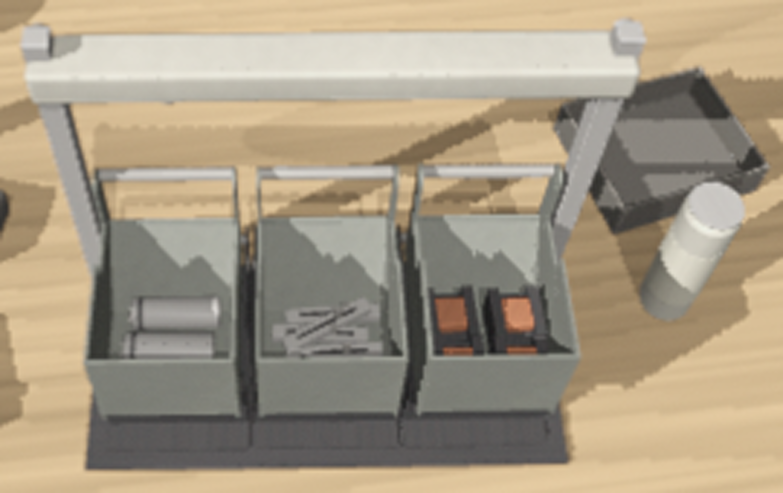

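View pics/b.png

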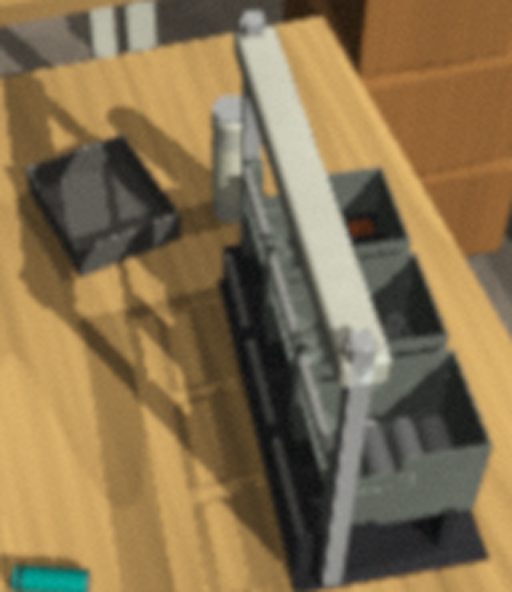

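```bash
python3 - <<'E'
from h import *
from scipy.optimize import least_squares
fs=bot.grab_frame('scene'); fd=bot.grab_frame('side')
A=lambda p:np.array(p,float)/2.9+[215,165]
B=lambda p:np.array(p,float)/3.2+[245,95]
r=lambda a,b:np.round(a,4).tolist()
print('bars scene',np.round(onplane(fs,A([[100,174],[236,174],[260,173],[395,172],[418,172],[560,171]]),.223),3))
print('bars side far->near',np.round(onplane(fd,B([[247,168],[268,240],[274,255],[297,335],[302,350],[330,440]]),.223),3))
print('plate back scene',np.round(onplane(fs,A([[87,468],[568,462]]),.004),3))
print('plate side',np.round(onplane(fd,B([[487,557],[295,588],[222,283]]),.004),3))
print('tray rim scene',np.round(onplane(fs,A([[557,118],[700,70],[765,163]]),.05),3), np.round(onplane(fs,A([[617,232]]),.0),3))
print('tray rim side',np.round(onplane(fd,B([[28,175],[122,140],[180,215]]),.05),3),np.round(onplane(fd,B([[80,271],[178,235]]),.0),3))
E
```

```text
bars scene [[ 0.601 -0.187  0.223]
 [ 0.615 -0.067  0.223]
 [ 0.617 -0.046  0.223]
 [ 0.63   0.072  0.223]
 [ 0.633  0.093  0.223]
 [ 0.647  0.218  0.223]]
bars side far->near [[ 0.65   0.217  0.223]
 [ 0.637  0.1    0.223]
 [ 0.636  0.077  0.223]
 [ 0.623 -0.037  0.223]
 [ 0.621 -0.057  0.223]
 [ 0.61  -0.169  0.223]]
plate back scene [[ 0.785 -0.234  0.004]
 [ 0.835  0.22   0.004]]
plate side [[ 0.787 -0.233  0.004]
 [ 0.572 -0.205  0.004]
 [ 0.626  0.239  0.004]]
tray rim scene [[0.469 0.296 0.05 ]
 [0.422 0.479 0.05 ]
 [0.556 0.506 0.05 ]] [[0.592 0.341 0.   ]]
tray rim side [[0.418 0.467 0.05 ]
 [0.558 0.498 0.05 ]
 [0.596 0.332 0.05 ]] [[0.452 0.319 0.   ]
 [0.595 0.344 0.   ]]
```

```bash
cat >> h.py <<'E'
def down(phi,slant=0):  # closing axis at world angle phi, tool slanted forward by slant
    y=np.array([np.cos(phi),np.sin(phi),0]); z=np.array([0,0,-1.]); M=R.from_matrix(np.c_[np.cross(y,z),y,z])
    return M*R.from_rotvec([-slant,0,0])
def rows(way,start=None,dp=4):
    """way: list of (p,R,n); prints tool-frame rows"""
    if start is None:
        s=bot.observe(); p=np.array(s['position']); q=R.from_euler('xyz',s['tool_rot'])
    else: p,q=start
    X=[];T=[]
    for P,Q,n in way:
        P=np.array(P)
        for k in range(n):
            w=(q.inv()*Q).as_rotvec()/(n-k); d=(P-p)/(n-k)
            x=np.round(q.inv().apply(d),dp); t=np.round(w,3); X.append((x+0).tolist());T.append((t+0).tolist())
            p=p+q.apply(x); q=q*R.from_rotvec(t)
    print(len(X)); print(X);print(T)
E
python3 - <<'E'
from h import *
fs=bot.grab_frame('scene')
print(np.round(onplane(fs,[[457,138],[480,158],[380,115],[385,157],[430,153]],0),3))
D=down(.215)
rows([([.436,.389,.20],D,8),([.436,.389,.06],D,4),([.436,.389,.022],D,3)],dp=3)
E
```

```text
[[ 0.138  0.596  0.   ]
 [ 0.251  0.647  0.   ]
 [-0.029  0.326  0.   ]
 [ 0.205  0.292  0.   ]
 [ 0.204  0.466  0.   ]]
15
[[-0.03, -0.012, 0.004], [-0.032, -0.008, 0.004], [-0.032, -0.004, 0.004], [-0.033, 0.0, 0.004], [-0.033, 0.003, 0.004], [-0.032, 0.007, 0.004], [-0.031, 0.011, 0.004], [-0.029, 0.014, 0.003], [0.0, 0.0, 0.035], [0.0, 0.0, 0.035], [0.0, 0.0, 0.035], [0.0, 0.0, 0.035], [0.0, 0.0, 0.013], [0.0, 0.0, 0.013], [0.0, 0.0, 0.012]]
[[0.0, 0.0, 0.118], [0.0, 0.0, 0.118], [0.0, 0.0, 0.118], [0.0, 0.0, 0.118], [0.0, 0.0, 0.118], [0.0, 0.0, 0.118], [0.0, 0.0, 0.118], [0.0, 0.0, 0.118], [0.0, 0.0, 0.0], [0.0, 0.0, 0.0], [0.0, 0.0, 0.0], [0.0, 0.0, 0.0], [0.0, 0.0, 0.0], [0.0, 0.0, 0.0], [0.0, 0.0, 0.0]]
```

Emit:
{"method": "apply_moves", "body": {"claw": [0.045,0.045,0.045,0.045,0.045,0.045,0.045,0.045,0.045,0.045,0.045], "xyz": [[-0.03,-0.012,0.004],[-0.032,-0.008,0.004],[-0.032,-0.004,0.004],[-0.033,0,0.004],[-0.033,0.003,0.004],[-0.032,0.007,0.004],[-0.031,0.011,0.004],[-0.029,0.014,0.003],[0,0,0.035],[0,0,0.035],[0,0,0]], "twist": [[0,0,0.118],[0,0,0.118],[0,0,0.118],[0,0,0.118],[0,0,0.118],[0,0,0.118],[0,0,0.118],[0,0,0.118],[0,0,0],[0,0,0],[0,0,0]]}}

```text
clock: 2.65
position: [0.4342, 0.387, 0.1269]
tool_rot: [-3.137, 0.003, 1.786]
force: [-0.0, -1.0, 1.2]
grip_width: 0.045
finger_force: 0.0
```

```bash
python3 - <<'E'
from h import *
f=save('wrist','w1.png'); print(bot.find_in('wrist','tray_mid')[:2])
s=bot.observe(); print(s['clock'],s['position'],s['tool_rot'])
c=np.array([.507,.405]);u=np.array([np.cos(.215),np.sin(.215)]);v=np.array([-u[1],u[0]])
P=[[*(c+a*.075*u+b*.09*v),.05] for a,b in((-1,-1),(-1,1),(1,1),(1,-1))]
print(np.round(proj(f,P)))
E
```

```text
[{'position': [0.5174, 0.4261, 0.0049], 'score': 0.64}]
2.75 [0.43593238 0.38862539 0.13086995] [-3.14121532e+00  4.17537974e-04  1.78586019e+00]
[[321. 319.]
 [321.  68.]
 [572.  66.]
 [517. 320.]]
```

View pics/w1.png

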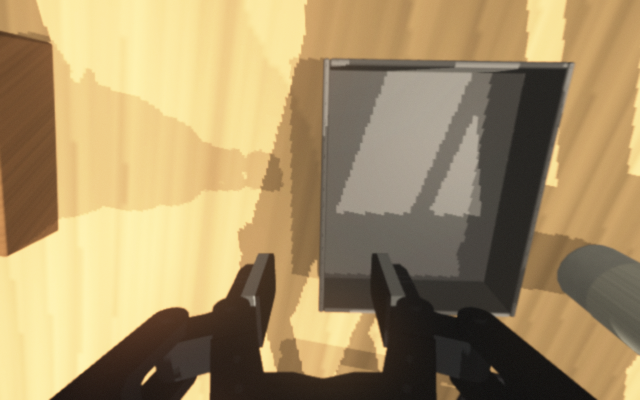

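The wrist picture shows the tray's near wall as a line from (325,60) to (320,311), between the fingers. The rim lies within about 5 mm of where I predicted it.

Emit:
{"method": "apply_moves", "body": {"claw": [0.045,0.045,0.045,0.045,0.045,0.0,0.0,0.0,0.0,0.0,0.0], "xyz": [[0,0,0.03],[0,0,0.03],[0,0,0.025],[0,0,0.018],[0,0,0.005],[0,0,0],[0,0,0],[0,0,0],[0,0,0],[0,0,0],[0,0,0]], "twist": [[0,0,0],[0,0,0],[0,0,0],[0,0,0],[0,0,0],[0,0,0],[0,0,0],[0,0,0],[0,0,0],[0,0,0],[0,0,0]], "force": 50}}

```text
clock: 3.85
position: [0.4365, 0.3891, 0.0239]
tool_rot: [3.14, -0.001, 1.786]
force: [-1.2, -1.5, 9.3]
grip_width: 0.003
finger_force: 50.2
```

```bash
python3 - <<'E'
from h import *
s=bot.observe(); print(s['clock'],s['position'],s['tool_rot'],s['grip_width'],s['finger_force'],s['force'])
piv=np.array([.617,-.128]);th=-.111;u=np.array([np.cos(th),np.sin(th)])
c=piv-.125*u
# tool offset to tray wall stays; tray centre 73mm ahead of grasp, offset measured
phi=.215;U=np.array([np.cos(phi),np.sin(phi)]);V=np.array([-U[1],U[0]])
d=np.array([.507,.405])-s['position'][:2]; a=.073;b=d@V; print(d@U,b)
t=c-a*u-b*np.array([-u[1],u[0]]); z=s['position'][2]+.002
D0=R.from_euler('xyz',s['tool_rot']); D=down(th)
p0=s['position']
print('target',t)
rows([([p0[0],p0[1],z],D0,1),([*(p0[:2]+(t-p0[:2])*.03),z],D0,1),([*t,z],D,17)],dp=4)
E
```

```text
3.85 [0.43648781 0.38912096 0.02385118] [ 3.13991627e+00 -1.19447391e-03  1.78557534e+00] 0.0029539327451353742 50.15102505683899 [-1.22350097 -1.45798495  9.31853247]
0.07227649905733344 0.0004698519849500281
target [ 0.42016648 -0.10653406]
19
[[0.0, 0.0, -0.002], [-0.0144, -0.0036, 0.0], [-0.0274, -0.0069, 0.0], [-0.0276, -0.0064, 0.0], [-0.0277, -0.0059, -0.0001], [-0.0278, -0.0054, 0.0], [-0.0279, -0.0048, -0.0001], [-0.028, -0.0043, 0.0], [-0.028, -0.0038, -0.0001], [-0.0281, -0.0032, 0.0], [-0.0282, -0.0027, -0.0001], [-0.0282, -0.0022, 0.0], [-0.0282, -0.0016, -0.0001], [-0.0283, -0.0011, 0.0], [-0.0283, -0.0006, -0.0001], [-0.0283, 0.0, 0.0], [-0.0283, 0.0005, -0.0001], [-0.0283, 0.0011, 0.0], [-0.0282, 0.0017, 0.0]]
[[0.0, 0.0, 0.0], [0.0, 0.0, 0.0], [0.0, 0.0, 0.019], [0.0, 0.0, 0.019], [0.0, 0.0, 0.019], [0.0, 0.0, 0.019], [0.0, 0.0, 0.019], [0.0, 0.0, 0.019], [0.0, 0.0, 0.019], [0.0, 0.0, 0.019], [0.0, 0.0, 0.019], [0.0, 0.0, 0.019], [0.0, 0.0, 0.019], [0.0, 0.0, 0.019], [0.0, 0.0, 0.02], [0.0, 0.0, 0.019], [0.0, -0.001, 0.02], [0.001, 0.0, 0.019], [0.0, -0.001, 0.02]]
```

Emit:
{"method": "apply_moves", "body": {"claw": [0,0,0,0,0,0,0,0,0,0,0,0,0,0,0,0,0,0,0,0], "xyz": [[0,0,-0.001],[-0.0144,-0.0036,0],[-0.0274,-0.0069,0],[-0.0276,-0.0064,0],[-0.0277,-0.0059,0],[-0.0278,-0.0054,0],[-0.0279,-0.0048,0],[-0.028,-0.0043,0],[-0.028,-0.0038,0],[-0.0281,-0.0032,0],[-0.0282,-0.0027,0],[-0.0282,-0.0022,0],[-0.0282,-0.0016,0],[-0.0283,-0.0011,0],[-0.0283,-0.0006,0],[-0.0283,0,0],[-0.0283,0.0005,0],[-0.0283,0.0011,0],[-0.0282,0.0017,0],[0,0,0]], "twist": [[0,0,0],[0,0,0],[0,0,0.019],[0,0,0.019],[0,0,0.019],[0,0,0.019],[0,0,0.019],[0,0,0.019],[0,0,0.019],[0,0,0.019],[0,0,0.019],[0,0,0.019],[0,0,0.019],[0,0,0.019],[0,0,0.02],[0,0,0.019],[0,0,0.02],[0,0,0.019],[0,0,0.02],[0,0,0]]}}

```text
clock: 5.85
position: [0.419, -0.111, 0.0238]
tool_rot: [3.141, 0.001, 1.454]
force: [-0.2, 0.3, -0.3]
grip_width: 0.0032
finger_force: 49.1
```

```bash
python3 - <<'E'
from h import *
s=bot.observe(); print(s['clock'],s['position'],s['tool_rot'],s['grip_width'],s['finger_force'],s['force'],s['qpos'])
f=save('scene','s2.png'); g=save('side','d2.png')
a=f['img'][150:350,190:400];b=g['img'][150:300,220:400]
a=cv2.resize(a,(400,380));b=cv2.resize(b,(400,333)); c=np.zeros((380,800,3),np.uint8);c[:,:400]=a;c[:333,400:]=b
cv2.imwrite('pics/c2.png',c[:,:,::-1])
E
```

```text
5.85 [ 0.41896785 -0.1110283   0.02381822] [3.14070098e+00 1.49731381e-03 1.45389179e+00] 0.0031711086461608195 49.11149024963379 [-0.17924236  0.27077954 -0.25687863] [ 0.07005525  0.61644368  0.06585263  2.23133592 -0.12559106  0.29613354
  0.12705343]
```

View pics/c2.png

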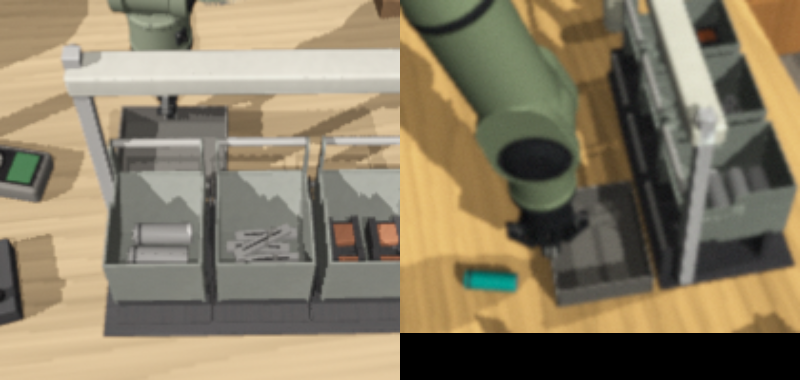

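The tray lies in front of the capacitor bin, square to the rack. Its rim spans about (120–225, 107) in the left crop, and nothing else has been disturbed.

```bash
cat >> h.py <<'E'
TH=-.111; U=np.array([np.cos(TH),np.sin(TH),0]); Z=np.array([0,0,1.]); PIV=np.array([.617,-.128,.078])
def tcp(a,s,back=.017,piv=PIV):  # TCP when bar at bin tilt a, slant s; back: bar behind TCP
    bar=piv-U*(.010*np.cos(a)+.145*np.sin(a))+Z*(.145*np.cos(a)-.010*np.sin(a))
    return bar+back*(U*np.sin(s)-Z*np.cos(s))
E
python3 - <<'E'
from h import *
s=bot.observe();p=s['position'];D0=R.from_euler('xyz',s['tool_rot'])
D=down(TH,.6); pre=tcp(0,.6,-.075)
print(pre)
rows([(p,D0,4),(p+[0,0,.05],D0,3),([.44,-.112,.21],D0,4),(pre,D,8)],dp=3)
E
```

```text
[ 0.56497397 -0.12220128  0.28490017]
19
[[0.0, 0.0, 0.0], [0.0, 0.0, 0.0], [0.0, 0.0, 0.0], [0.0, 0.0, 0.0], [0.0, 0.0, -0.017], [0.0, 0.0, -0.016], [0.0, 0.0, -0.017], [0.0, 0.005, -0.034], [0.0, 0.005, -0.034], [-0.001, 0.006, -0.034], [0.0, 0.005, -0.034], [0.0, 0.016, -0.009], [0.001, 0.016, -0.008], [0.0, 0.017, -0.007], [0.001, 0.017, -0.006], [0.0, 0.018, -0.004], [0.001, 0.018, -0.003], [0.0, 0.018, -0.002], [0.001, 0.019, 0.0]]
[[0.0, 0.0, 0.0], [0.0, 0.0, 0.0], [0.0, 0.0, 0.0], [0.0, 0.0, 0.0], [0.0, 0.0, 0.0], [0.0, 0.0, 0.0], [0.0, 0.0, 0.0], [0.0, 0.0, 0.0], [0.0, 0.0, 0.0], [0.0, 0.0, 0.0], [0.0, 0.0, 0.0], [-0.075, 0.0, 0.0], [-0.075, 0.0, 0.0], [-0.075, 0.0, 0.0], [-0.075, 0.0, 0.0], [-0.075, 0.0, -0.001], [-0.075, 0.001, 0.0], [-0.075, 0.0, -0.001], [-0.074, 0.001, 0.0]]
```

Emit:
{"method": "apply_moves", "body": {"claw": [0.045,0.045,0.045,0.045,0.045,0.045,0.045,0.045,0.045,0.045,0.045,0.045,0.045,0.045,0.045,0.045,0.045,0.045,0.045,0.045], "xyz": [[0,0,0],[0,0,0],[0,0,0],[0,0,0],[0,0,-0.017],[0,0,-0.016],[0,0,-0.017],[0,0.005,-0.034],[0,0.005,-0.034],[0,0.005,-0.034],[0,0.005,-0.034],[0,0.016,-0.009],[0,0.016,-0.008],[0,0.017,-0.007],[0,0.017,-0.006],[0,0.018,-0.004],[0,0.018,-0.003],[0,0.018,-0.002],[0,0.019,0],[0,0,0]], "twist": [[0,0,0],[0,0,0],[0,0,0],[0,0,0],[0,0,0],[0,0,0],[0,0,0],[0,0,0],[0,0,0],[0,0,0],[0,0,0],[-0.075,0,0],[-0.075,0,0],[-0.075,0,0],[-0.075,0,0],[-0.075,0,0],[-0.075,0,0],[-0.075,0,0],[-0.074,0,0],[0,0,0]]}}

```text
clock: 7.95
position: [0.5646, -0.1231, 0.2844]
tool_rot: [2.541, -0.0, 1.46]
force: [-0.9, -0.1, -0.3]
grip_width: 0.0449
finger_force: 0.0
```

```bash
python3 - <<'E'
from h import *
f=save('wrist','w2.png')
s=bot.observe(); print(s['clock'],s['position'],s['tool_rot'],np.round(s['qpos'],3),(R.from_euler('xyz',s['tool_rot']).inv()*down(TH,.6)).as_rotvec())
b=PIV-U*.01+Z*.145; v=np.array([-U[1],U[0],0])
print(np.round(proj(f,[b-.059*v,b,b+.059*v])))
E
```

```text
8.0 [ 0.5639806  -0.12308973  0.28392776] [ 2.54433415e+00 -1.04405374e-04  1.45991835e+00] [ 0.007  0.157  0.119  2.172 -0.108  0.217  0.106] [-2.74149822e-03 -1.55010861e-04  4.19698093e-05]
[[321. 288.]
 [321. 213.]
 [321. 124.]]
```

View pics/w2.png

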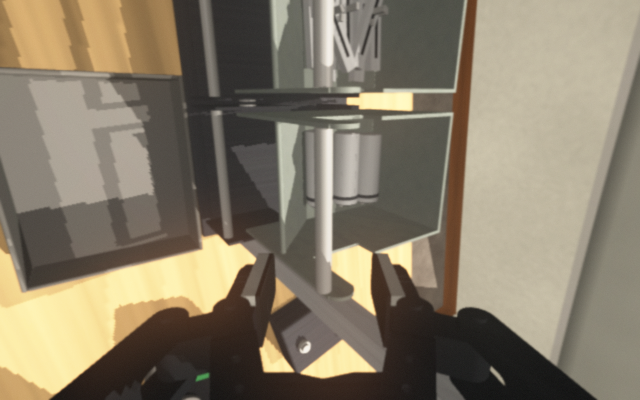

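The wrist picture shows the bar running from (323,115) to (324,295), centred between the fingers and 2 px from where I predicted it. All three cans are still in the bin, at about (340,165).

Emit:
{"method": "apply_moves", "body": {"claw": [0.045,0.045,0.045,0.045,0.045,0.045,0.045], "xyz": [[0,0,0.016],[0,0,0.016],[0,0,0.016],[0,0,0.016],[0,0,0.016],[0,0.001,0.012],[0,0,0]], "twist": [[0,0,0],[0,0,0],[0,0,0],[0,0,0],[0,0,0],[0,0,0],[0,0,0]]}}

```text
clock: 8.7
position: [0.6042, -0.1241, 0.2225]
tool_rot: [2.553, -0.01, 1.465]
force: [0.3, -0.4, 0.5]
grip_width: 0.0445
finger_force: 0.0
```

```bash
python3 - <<'E'
from h import *
s=bot.observe(); print(s['clock'],s['position'],tcp(0,.6),s['force'],np.round(s['qpos'],3),(R.from_euler('xyz',s['tool_rot']).inv()*down(TH,.6)).as_rotvec())
E
```

```text
8.7 [ 0.60417635 -0.12412848  0.22254189] [ 0.61660139 -0.12795557  0.20896929] [ 0.32162865 -0.37456812  0.45094706] [-0.204  0.347  0.394  2.154 -1.135  0.167  1.103] [-0.01130406 -0.01069186 -0.00144477]
```

Emit:
{"method": "apply_moves", "body": {"claw": [0.045,0.045,0.045,0.045], "xyz": [[0,0,0.006],[0,0,0.006],[0,0,0.005],[0,0,0]], "twist": [[0.02,0,0],[0.02,0,0],[0.02,0,0],[0,0,0]]}}

```text
clock: 9.1
position: [0.6132, -0.1256, 0.2095]
tool_rot: [2.612, -0.009, 1.464]
force: [-0.7, -0.5, 0.1]
grip_width: 0.0449
finger_force: 0.0
```

```bash
python3 - <<'E'
from h import *
s=bot.observe(); print(s['clock'],s['position'],tcp(0,.54),s['force'],np.round(s['qpos'],3),(R.from_euler('xyz',s['tool_rot']).inv()*down(TH,.54)).as_rotvec())
E
```

```text
9.1 [ 0.61319212 -0.12564762  0.20954028] [ 0.61574806 -0.12786046  0.20841895] [-0.65821048 -0.45325352  0.10738617] [-0.296  0.412  0.527  2.102 -1.034  0.264  0.986] [-0.01035586 -0.00954992 -0.00084088]
```

Emit:
{"method": "apply_moves", "body": {"claw": [0.035,0.028,0.022,0.018,0.015,0.012,0.008,0.005,0.005], "xyz": [[0,0,0],[0,0,0],[0,0,0],[0,0,0],[0,0,0],[0,0,0],[0,0,0],[0,0,0],[0,0,0]], "twist": [[0,0,0],[0,0,0],[0,0,0],[0,0,0],[0,0,0],[0,0,0],[0,0,0],[0,0,0],[0,0,0]], "force": 30}}

```text
clock: 10.0
position: [0.614, -0.1265, 0.2105]
tool_rot: [2.608, -0.008, 1.463]
force: [3.4, -0.7, 5.9]
grip_width: 0.0111
finger_force: 29.3
```

```bash
python3 - <<'E'
from h import *
s=bot.observe(); p=s['position'];print(s['clock'],p,s['grip_width'],s['finger_force'],s['force'],np.round(s['qpos'],3))
q=R.from_euler('xyz',s['tool_rot']); zt=q.as_matrix()[:,2]; s0=np.arcsin(zt@U); print('slant',s0)
# assume bar centred on tool y, position along tool z from model height .223
bk=(.223-p[2])/-zt[2]; bar=p-bk*zt; print('back',bk,'bar',bar)
piv=bar+U*.01-Z*.145; print(piv)
A=np.radians(66); n=40; way=[]
for k in range(1,n+1):
    x=k/n; a=A*(x*x*(3-2*x)); sl=s0*(1-a/A)+.15*a/A
    way.append((tcp(a,sl,bk,piv),q*R.from_rotvec([s0-sl,0,0]),1))
rows(way)
E
```

```text
10.0 [ 0.61404771 -0.12647269  0.21050355] 0.011070539041609805 29.2790687084198 [ 3.43343801 -0.73490463  5.85880051] [-0.294  0.411  0.526  2.101 -1.041  0.261  0.991]
slant 0.5333697928012693
back 0.014512910194519897 bar [ 0.60670064 -0.12577705  0.223     ]
[ 0.6166391  -0.12688477  0.078     ]
40
[[-0.0001, -0.0003, -0.0001], [0.0, -0.0008, -0.0004], [0.0, -0.0014, -0.0007], [0.0, -0.0019, -0.0008], [0.0, -0.0024, -0.001], [0.0, -0.0028, -0.0012], [0.0, -0.0033, -0.0012], [0.0, -0.0038, -0.0012], [0.0, -0.0041, -0.0012], [0.0, -0.0046, -0.0011], [0.0, -0.0049, -0.001], [0.0, -0.0053, -0.0009], [0.0, -0.0055, -0.0006], [0.0, -0.0058, -0.0003], [0.0, -0.006, -0.0001], [0.0, -0.0061, 0.0002], [0.0, -0.0063, 0.0006], [0.0, -0.0063, 0.001], [0.0, -0.0063, 0.0013], [-0.0001, -0.0063, 0.0016], [0.0, -0.0061, 0.002], [0.0, -0.006, 0.0023], [0.0, -0.0058, 0.0027], [0.0, -0.0056, 0.0029], [-0.0001, -0.0053, 0.0031], [0.0, -0.0049, 0.0033], [0.0, -0.0047, 0.0034], [0.0, -0.0042, 0.0035], [-0.0001, -0.0039, 0.0035], [0.0, -0.0036, 0.0035], [0.0, -0.0031, 0.0034], [0.0, -0.0028, 0.0033], [-
[... 254 characters left out ...]
[0.005, 0.0, 0.0], [0.005, 0.0, 0.0], [0.007, 0.0, 0.0], [0.008, 0.0, 0.0], [0.009, 0.0, 0.0], [0.009, 0.0, 0.0], [0.011, 0.0, 0.0], [0.011, 0.0, 0.0], [0.012, 0.0, 0.0], [0.012, 0.0, 0.0], [0.013, 0.0, 0.0], [0.013, 0.0, 0.0], [0.014, 0.0, 0.0], [0.014, 0.0, 0.0], [0.014, 0.0, 0.0], [0.014, 0.0, 0.0], [0.015, 0.0, 0.0], [0.014, 0.0, 0.0], [0.014, 0.0, 0.0], [0.014, 0.0, 0.0], [0.014, 0.0, 0.0], [0.014, 0.0, 0.0], [0.013, 0.0, 0.0], [0.013, 0.0, 0.0], [0.013, 0.0, 0.0], [0.011, 0.0, 0.0], [0.011, 0.0, 0.0], [0.011, 0.0, 0.0], [0.009, 0.0, 0.0], [0.009, 0.0, 0.0], [0.008, 0.0, 0.0], [0.007, 0.0, 0.0], [0.006, 0.0, 0.0], [0.004, 0.0, 0.0], [0.004, 0.0, 0.0], [0.002, 0.0, 0.0], [0.0, 0.0, 0.0]]
```

Emit:
{"method": "apply_moves", "body": {"claw": [0.005,0.005,0.005,0.005,0.005,0.005,0.005,0.005,0.005,0.005,0.005,0.005,0.005,0.005,0.005,0.005,0.005,0.005,0.005,0.005], "xyz": [[0,-0.0003,-0.0001],[0,-0.0008,-0.0004],[0,-0.0014,-0.0007],[0,-0.0019,-0.0008],[0,-0.0024,-0.001],[0,-0.0028,-0.0012],[0,-0.0033,-0.0012],[0,-0.0038,-0.0012],[0,-0.0041,-0.0012],[0,-0.0046,-0.0011],[0,-0.0049,-0.001],[0,-0.0053,-0.0009],[0,-0.0055,-0.0006],[0,-0.0058,-0.0003],[0,-0.006,-0.0001],[0,-0.0061,0.0002],[0,-0.0063,0.0006],[0,-0.0063,0.001],[0,-0.0063,0.0013],[0,-0.0063,0.0016]], "twist": [[0.001,0,0],[0.002,0,0],[0.003,0,0],[0.005,0,0],[0.005,0,0],[0.007,0,0],[0.008,0,0],[0.009,0,0],[0.009,0,0],[0.011,0,0],[0.011,0,0],[0.012,0,0],[0.012,0,0],[0.013,0,0],[0.013,0,0],[0.014,0,0],[0.014,0,0],[0.014,0,0],[0.014,0,0],[0.015,0,0]]}}

```text
clock: 12.0
position: [0.5333, -0.1175, 0.1796]
tool_rot: [2.803, -0.008, 1.462]
force: [1.2, -1.7, 4.8]
grip_width: 0.011
finger_force: 30.9
```

```bash
cat >> h.py <<'E'
PIV2=np.array([.6166391,-.12688477,.078])
def est(bk=.0145):
    s=bot.observe(); q=R.from_euler('xyz',s['tool_rot']).as_matrix(); zt=q[:,2]
    d=s['position']-bk*zt-PIV2; x=-d@U; z=d[2]
    print('t',s['clock'],'tilt',np.degrees(np.arctan2(x,z)-np.arctan2(.01,.145)),'rad',np.hypot(x,z),'slant',np.arcsin(zt@U),'F',np.round(s['force'],1),'grip',s['grip_width'],s['finger_force'],'q',np.round(s['qpos'],2),'p',s['position'])
    return s
E
python3 -c "
from h import *
est()"
```

```text
t 12.0 tilt 33.6437636596682 rad 0.14542968880975277 slant 0.3384049289742038 F [ 1.2 -1.7  4.8] grip 0.011026401716360592 30.893506407737732 q [-0.45  0.43  0.73  2.17 -0.85  0.43  0.82] p [ 0.53326935 -0.11749097  0.17956248]
```

Emit:
{"method": "apply_moves", "body": {"claw": [0.005,0.005,0.005,0.005,0.005,0.005,0.005,0.005,0.005,0.005,0.005,0.005,0.005,0.005,0.005,0.005,0.005,0.005], "xyz": [[0,-0.0061,0.002],[0,-0.006,0.0023],[0,-0.0058,0.0027],[0,-0.0056,0.0029],[0,-0.0053,0.0031],[0,-0.0049,0.0033],[0,-0.0047,0.0034],[0,-0.0042,0.0035],[0,-0.0039,0.0035],[0,-0.0036,0.0035],[0,-0.0031,0.0034],[0,-0.0028,0.0033],[0,-0.0025,0.003],[0,-0.002,0.0028],[0,-0.0018,0.0025],[0,-0.0014,0.0022],[0,-0.0011,0.0017],[0,-0.0008,0.0012]], "twist": [[0.014,0,0],[0.014,0,0],[0.014,0,0],[0.014,0,0],[0.014,0,0],[0.013,0,0],[0.013,0,0],[0.013,0,0],[0.011,0,0],[0.011,0,0],[0.011,0,0],[0.009,0,0],[0.009,0,0],[0.008,0,0],[0.007,0,0],[0.006,0,0],[0.004,0,0],[0.004,0,0]]}}

```text
clock: 13.8
position: [0.4848, -0.1115, 0.1156]
tool_rot: [2.987, -0.009, 1.463]
force: [4.4, -0.6, 27.2]
grip_width: 0.0106
finger_force: 33.2
```

```bash
python3 -c "
from h import *
est()
f=save('scene','s3.png');g=save('side','d3.png')
for c in ('scene','side','wrist'): print(c,[(np.round(d['position'],3).tolist(),round(d['score'],2)) for d in bot.find_in(c,'cap1_mid')])
a=f['img'][150:350,190:400];b=g['img'][150:300,220:400]
a=cv2.resize(a,(400,380));b=cv2.resize(b,(400,333)); c=np.zeros((380,800,3),np.uint8);c[:,:400]=a;c[:333,400:]=b
cv2.imwrite('pics/c3.png',c[:,:,::-1])
"
```

```text
t 13.8 tilt 65.00651170102728 rad 0.14458676953299973 slant 0.15493934419197655 F [ 4.4 -0.6 27.2] grip 0.010580582358119007 33.24487924575806 q [-0.41  0.56  0.7   2.18 -0.84  0.5   0.82] p [ 0.48482535 -0.11154284  0.11560338]
scene [([0.624, -0.124, 0.244], 0.72)]
side [([0.314, -0.13, 0.022], 0.48), ([0.438, -0.118, 0.028], 0.45)]
wrist [([0.674, -0.126, 0.11], 0.66)]
```

View pics/c3.png

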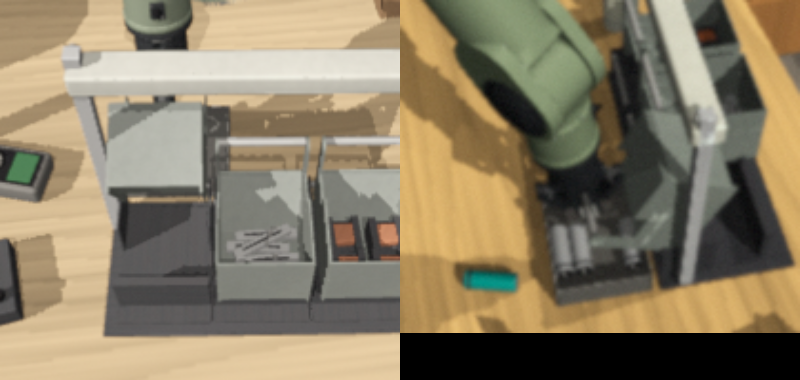

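The bin is on its stop, with the measured tilt at 65°. Two cans show in the tray at about (560–580,250) in the right crop. The third is still unclear, so I'll wait a little and look closer.

Emit:
{"method": "apply_moves", "body": {"claw": [0.005,0.005,0.005,0.005,0.005,0.005], "xyz": [[0,0,-0.0005],[0,0,0],[0,0,0],[0,0,0],[0,0,0],[0,0,0]], "twist": [[0,0,0],[0,0,0],[0,0,0],[0,0,0],[0,0,0],[0,0,0]]}}

```text
clock: 14.65
position: [0.4848, -0.1115, 0.1156]
tool_rot: [2.987, -0.008, 1.463]
force: [9.4, -4.6, 14.2]
grip_width: 0.0104
finger_force: 32.5
```

```bash
python3 -c "
from h import *
s=est()
f=bot.grab_frame('wrist')['img'];g=bot.grab_frame('side')['img'][215:290,275:365]
b=cv2.resize(g,(400,333),interpolation=cv2.INTER_CUBIC);a=cv2.resize(f,(400,250)); c=np.zeros((333,800,3),np.uint8);c[:250,:400]=a;c[:333,400:]=b
cv2.imwrite('pics/c4.png',c[:,:,::-1])
q=R.from_euler('xyz',s['tool_rot']);zt=q.as_matrix()[:,2]; s0=np.arcsin(zt@U); A=np.radians(64.9); E=np.radians(-.5)
n=50; way=[]
for k in range(1,n+1):
    x=k/n; w=x*x*(3-2*x); a=A+(E-A)*w; sl=s0+(.535-s0)*w
    way.append((tcp(a,sl,.0145,PIV2),q*R.from_rotvec([s0-sl,0,0]),1))
rows(way)
"
```

```text
t 14.65 tilt 65.01810005452248 rad 0.14461217499062948 slant 0.15458132827192525 F [ 9.4 -4.6 14.2] grip 0.010385590345332475 32.46910035610199 q [-0.41  0.56  0.7   2.18 -0.84  0.5   0.82] p [ 0.48478537 -0.11154638  0.11558429]
50
[[-0.0006, -0.0004, -0.0008], [0.0, 0.0003, -0.0005], [0.0, 0.0005, -0.0008], [0.0, 0.0008, -0.0011], [0.0, 0.0009, -0.0014], [0.0, 0.0011, -0.0016], [0.0, 0.0013, -0.0019], [0.0001, 0.0016, -0.0021], [0.0, 0.0017, -0.0022], [0.0, 0.002, -0.0024], [0.0, 0.0022, -0.0026], [0.0, 0.0025, -0.0026], [0.0, 0.0027, -0.0027], [0.0001, 0.0029, -0.0028], [0.0, 0.0032, -0.0028], [0.0, 0.0034, -0.0027], [0.0, 0.0036, -0.0027], [0.0, 0.0038, -0.0027], [0.0001, 0.004, -0.0025], [0.0, 0.0043, -0.0025], [0.0, 0.0043, -0.0022], [0.0, 0.0046, -0.0022], [0.0, 0.0047, -0.0019], [0.0, 0.0048, -0.0018], [0.0, 0.0049, -0.0015], [0.0001, 0.005, -0.0013], [0.0, 0.005, -0.0011], [0.0, 0.005, -0.0009], [0.0, 0.005, -0.0006], [0.0, 0.0049, -0.0005], [0.0, 0.0049, -0.0002], [0.0, 0.0048, 0.0], [0.0, 0.0047, 0.0002], [0.0, 0.0045, 0.0004], [0.0, 0.0044, 0.0005], [0.0, 0.0042, 0.0006],
[... 607 characters left out ...]
0.0, 0.0], [-0.01, 0.0, 0.0], [-0.01, 0.0, 0.0], [-0.01, 0.0, 0.0], [-0.011, 0.0, 0.0], [-0.011, 0.0, 0.0], [-0.011, 0.0, 0.0], [-0.011, 0.0, 0.0], [-0.011, 0.0, 0.0], [-0.012, 0.0, 0.0], [-0.011, 0.0, 0.0], [-0.012, 0.0, 0.0], [-0.011, 0.0, 0.0], [-0.011, 0.0, 0.0], [-0.011, 0.0, 0.0], [-0.011, 0.0, 0.0], [-0.011, 0.0, 0.0], [-0.011, 0.0, 0.0], [-0.01, 0.0, 0.0], [-0.01, 0.0, 0.0], [-0.01, 0.0, 0.0], [-0.01, 0.0, 0.0], [-0.009, 0.0, 0.0], [-0.008, 0.0, 0.0], [-0.008, 0.0, 0.0], [-0.008, 0.0, 0.0], [-0.007, 0.0, 0.0], [-0.006, 0.0, 0.0], [-0.006, 0.0, 0.0], [-0.005, 0.0, 0.0], [-0.005, 0.0, 0.0], [-0.003, 0.0, 0.0], [-0.003, 0.0, 0.0], [-0.003, 0.0, 0.0], [-0.001, 0.0, 0.0], [0.0, 0.0, 0.0]]
```

View pics/c4.png

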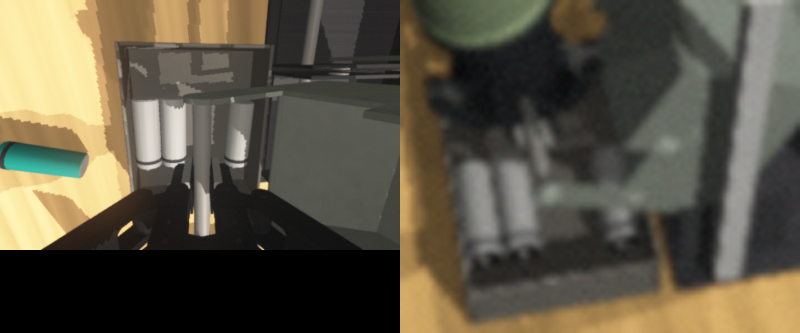

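All three cans are in the tray, at (148,130), (173,130) and (238,130) in the wrist crop. I'll ease the bin back now.

Emit:
{"method": "apply_moves", "body": {"claw": [0.005,0.005,0.005,0.005,0.005,0.005,0.005,0.005,0.005,0.005,0.005,0.005,0.005,0.005,0.005,0.005,0.005,0.005,0.005,0.005], "xyz": [[0,0,-0.0008],[0,0.0003,-0.0008],[0,0.0005,-0.0008],[0,0.0008,-0.0011],[0,0.0009,-0.0014],[0,0.0011,-0.0016],[0,0.0013,-0.0019],[0,0.0016,-0.0021],[0,0.0017,-0.0022],[0,0.002,-0.0024],[0,0.0022,-0.0026],[0,0.0025,-0.0026],[0,0.0027,-0.0027],[0,0.0029,-0.0028],[0,0.0032,-0.0028],[0,0.0034,-0.0027],[0,0.0036,-0.0027],[0,0.0038,-0.0027],[0,0.004,-0.0025],[0,0.0043,-0.0025]], "twist": [[0,0,0],[-0.002,0,0],[-0.002,0,0],[-0.003,0,0],[-0.004,0,0],[-0.004,0,0],[-0.005,0,0],[-0.006,0,0],[-0.007,0,0],[-0.007,0,0],[-0.007,0,0],[-0.008,0,0],[-0.009,0,0],[-0.009,0,0],[-0.009,0,0],[-0.01,0,0],[-0.01,0,0],[-0.01,0,0],[-0.011,0,0],[-0.011,0,0]]}}

```text
clock: 16.75
position: [0.5149, -0.1148, 0.1645]
tool_rot: [2.858, -0.009, 1.463]
force: [-8.5, -0.2, 6.5]
grip_width: 0.0105
finger_force: 30.9
```

```bash
python3 -c "
from h import *
est()"
```

```text
t 16.75 tilt 42.73271005943449 rad 0.1464317329896297 slant 0.283495018333299 F [-8.5 -0.2  6.5] grip 0.010507373017507326 30.914449095726013 q [-0.45  0.46  0.74  2.18 -0.83  0.46  0.81] p [ 0.51487804 -0.11479113  0.1645462 ]
```

Emit:
{"method": "apply_moves", "body": {"claw": [0.005,0.005,0.005,0.005,0.005,0.005,0.005,0.005,0.005,0.005,0.005,0.005,0.005,0.005,0.005,0.005,0.005,0.005,0.005,0.005], "xyz": [[0,0.0043,-0.0022],[0,0.0046,-0.0022],[0,0.0047,-0.0019],[0,0.0048,-0.0018],[0,0.0049,-0.0015],[0,0.005,-0.0013],[0,0.005,-0.0011],[0,0.005,-0.0009],[0,0.005,-0.0006],[0,0.0049,-0.0005],[0,0.0049,-0.0002],[0,0.0048,0],[0,0.0047,0.0002],[0,0.0045,0.0004],[0,0.0044,0.0005],[0,0.0042,0.0006],[0,0.0039,0.0008],[0,0.0038,0.0008],[0,0.0035,0.001],[0,0.0033,0.0009]], "twist": [[-0.011,0,0],[-0.011,0,0],[-0.011,0,0],[-0.012,0,0],[-0.011,0,0],[-0.012,0,0],[-0.011,0,0],[-0.011,0,0],[-0.011,0,0],[-0.011,0,0],[-0.011,0,0],[-0.011,0,0],[-0.01,0,0],[-0.01,0,0],[-0.01,0,0],[-0.01,0,0],[-0.009,0,0],[-0.008,0,0],[-0.008,0,0],[-0.008,0,0]]}}

```text
clock: 18.75
position: [0.5966, -0.1244, 0.2073]
tool_rot: [2.649, -0.008, 1.463]
force: [-2.3, 3.7, 9.7]
grip_width: 0.0108
finger_force: 32.8
```

```bash
python3 -c "
from h import *
est()"
```

```text
t 18.75 tilt 6.843341091340399 rad 0.1445993698791708 slant 0.49210861658357863 F [-2.3  3.7  9.7] grip 0.010788231295314268 32.799158692359924 q [-0.35  0.41  0.6   2.11 -0.98  0.31  0.93] p [ 0.59657252 -0.12442337  0.20726476]
```

Emit:
{"method": "apply_moves", "body": {"claw": [0.005,0.005,0.005,0.005,0.005,0.005,0.005,0.005,0.005,0.005,0.005], "xyz": [[0,0.003,0.001],[0,0.0027,0.001],[0,0.0025,0.0009],[0,0.0021,0.0009],[0,0.0018,0.0008],[0,0.0016,0.0007],[0,0.0012,0.0006],[0,0.0009,0.0004],[0,0.0006,0.0002],[0,0.0004,0],[0,0,0]], "twist": [[-0.007,0,0],[-0.006,0,0],[-0.006,0,0],[-0.005,0,0],[-0.005,0,0],[-0.003,0,0],[-0.003,0,0],[-0.003,0,0],[-0.001,0,0],[0,0,0],[0,0,0]]}}

```text
clock: 19.85
position: [0.6139, -0.1264, 0.2095]
tool_rot: [2.612, -0.008, 1.463]
force: [1.8, 1.0, -4.2]
grip_width: 0.0108
finger_force: 31.8
```

```bash
python3 -c "
from h import *
est()"
```

```text
t 19.85 tilt 0.0751742302631058 rad 0.14440530438269508 slant 0.5300656429711244 F [ 1.8  1.  -4.2] grip 0.01080808557369284 31.788382530212402 q [-0.3   0.41  0.53  2.1  -1.04  0.27  0.99] p [ 0.61388531 -0.12637472  0.20954035]
```

Emit:
{"method": "apply_moves", "body": {"claw": [0.005,0.005,0.005,0.005], "xyz": [[0,0.0005,0.0003],[0,0.0005,0.0003],[0,0.0005,0.0003],[0,0,0]], "twist": [[0,0,0],[0,0,0],[0,0,0],[0,0,0]]}}

```text
clock: 20.25
position: [0.6154, -0.1265, 0.2096]
tool_rot: [2.612, -0.009, 1.463]
force: [-5.9, 2.6, 0.7]
grip_width: 0.0108
finger_force: 32.7
```

```bash
python3 -c "
from h import *
est()"
```

```text
t 20.25 tilt -0.517926065805254 rad 0.14434853040424894 slant 0.529868401992913 F [-5.9  2.6  0.7] grip 0.010782919890404892 32.69972026348114 q [-0.3   0.42  0.53  2.1  -1.04  0.27  0.99] p [ 0.61537147 -0.12651526  0.20957937]
```

Emit:
{"method": "apply_moves", "body": {"claw": [0.005,0.005,0.005,0.005], "xyz": [[0,0.0005,0.0003],[0,0.0005,0.0003],[0,0,0],[0,0,0]], "twist": [[0,0,0],[0,0,0],[0,0,0],[0,0,0]]}}

```text
clock: 20.65
position: [0.6155, -0.1265, 0.2095]
tool_rot: [2.613, -0.01, 1.463]
force: [-22.6, 5.1, 16.1]
grip_width: 0.0106
finger_force: 34.8
```

```bash
python3 -c "
from h import *
est()"
```

```text
t 20.65 tilt -0.5865505787544845 rad 0.14422994537368053 slant 0.528794747073274 F [-22.6   5.1  16.1] grip 0.01063010761963451 34.75840866565704 q [-0.3   0.42  0.54  2.1  -1.04  0.27  0.99] p [ 0.61553489 -0.12654856  0.20946349]
```

Emit:
{"method": "apply_moves", "body": {"claw": [0.005,0.012,0.014,0.018,0.024,0.035,0.045,0.045,0.045,0.045,0.045,0.045,0.045,0.045,0.045,0.045,0.045,0.045,0.045], "xyz": [[0,-0.0005,-0.0003],[0,0,0],[0,0,0],[0,0,0],[0,0,0],[0,0,0],[0,0,0],[0,0,0],[0,0,-0.006],[0,0,-0.006],[0,0,-0.006],[0,0,-0.013],[0,0,-0.013],[0,0,-0.013],[0,0,-0.013],[0,0,-0.013],[0,0,-0.013],[0,0,-0.013],[0,0,0]], "twist": [[0,0,0],[0,0,0],[0,0,0],[0,0,0],[0,0,0],[0,0,0],[0,0,0],[0,0,0],[-0.015,0,0],[-0.015,0,0],[-0.015,0,0],[0,0,0],[0,0,0],[0,0,0],[0,0,0],[0,0,0],[0,0,0],[0,0,0],[0,0,0]]}}

```text
clock: 22.55
position: [0.5575, -0.1206, 0.3025]
tool_rot: [2.564, -0.01, 1.464]
force: [0.5, 0.4, 0.4]
grip_width: 0.045
finger_force: 0.0
```

```bash
python3 -c "
from h import *
s=est()
"
```

```text
t 22.55 tilt 11.958540274775546 rad 0.24602489938937516 slant 0.5775804476131087 F [0.5 0.4 0.4] grip 0.04495196509174202 0.0 q [-0.74  0.19  0.99  2.17 -0.67  0.35  0.66] p [ 0.557472   -0.12059962  0.30246101]
```

Emit:
{"method": "apply_moves", "body": {"claw": [0.045,0.045,0.045,0.045,0.045,0.045], "xyz": [[0,-0.014,-0.009],[0,-0.014,-0.009],[0,-0.014,-0.009],[0,-0.014,-0.009],[0,-0.014,-0.009],[0,0,0]], "twist": [[0.05,0,0],[0.05,0,0],[0.05,0,0],[0.05,0,0],[0.05,0,0],[0,0,0]]}}

```text
clock: 23.15
position: [0.4757, -0.1113, 0.3095]
tool_rot: [2.816, -0.01, 1.465]
force: [1.2, 0.3, 0.7]
grip_width: 0.0451
finger_force: 0.0
```

```bash
python3 -c "
from h import *
s=bot.observe();print(s['clock'],s['position'],s['force'])
f=save('scene','s5.png')['img'];w=save('wrist','w5.png')['img'];g=save('side','d5.png')['img']
f0=cv2.imread('pics/scene0.png')[:,:,::-1]
c=np.zeros((600,800,3),np.uint8)
c[:300,:400]=cv2.resize(f[155:335,190:430],(400,300),interpolation=cv2.INTER_CUBIC)
c[:300,400:]=cv2.resize(f0[155:335,190:430],(400,300),interpolation=cv2.INTER_CUBIC)
c[300:,:400]=cv2.resize(w,(400,250+50)); c[300:,400:]=cv2.resize(g[130:310,230:430],(400,300))
cv2.imwrite('pics/c5.png',c[:,:,::-1])
"
```

```text
23.15 [ 0.47566178 -0.11134249  0.30946007] [1.20575937 0.31527773 0.65868116]
```

View pics/c5.png

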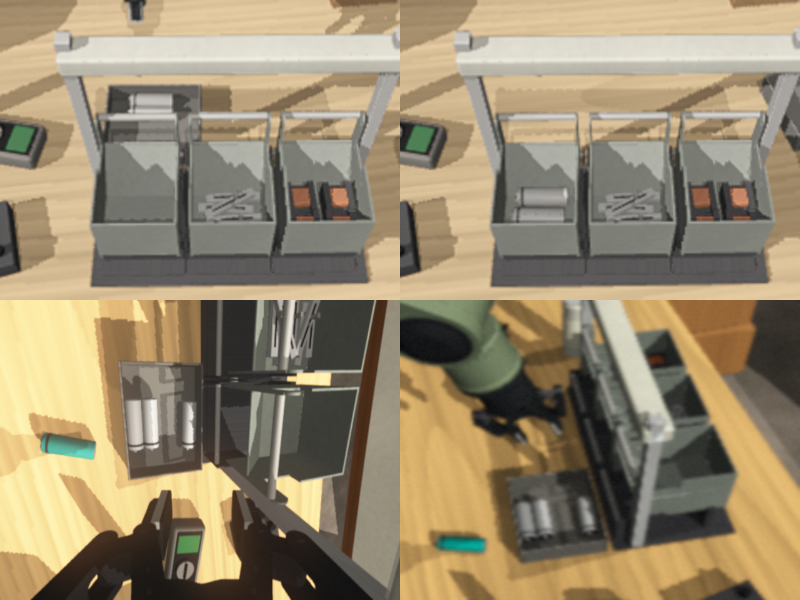

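The bin is shut and empty, in line with the other two just as in the first picture. All three cans lie in the tray, which stands flat, and everything else is where it was.

```bash
python3 -c "
from workcell import bot
print(bot.job_done())"
```

```text
the job is handed in; nothing more can be done
None
```

The job is done and handed in at about 23 s: all three capacitors are in the tray under the capacitor bin, the empty bin is eased fully shut, and the other bins and bystanders were left as they were.

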